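# Open the small extraction gate by one working turn

### The job

Two dust extraction slide gates are bolted to the bench. On the one with the smaller round port, turn the handwheel anticlockwise (seen from above) by its upright handle: first take up the loose play in the wheel, during which the blade stays still, then give one full turn counted from the moment the blade starts to move, and let go. Leave the blade of the gate with the larger port shut.

Things in the scene. Friction and masses are not known exactly. Their poses are not given: they have to be found in the camera images.
- small_gate: Flat aluminium gate housing, 34 mm high, fixed. Origin: on the bench under the upright wheel axis; x axis runs along it from wheel to port. Spans x -95 to 205, y -75 to 75 mm. Port: steel collar of 50 mm bore, 135 mm along x, top at 56 mm; the blade shows in it. Black handwheel on a grey pillar, rim centre radius 50 mm, wheel top 87 mm above the bench. Wheel and blade stay where left.
- small_grip (a point): On the axis of the small gate's upright steel handle, 117 mm above the bench. The handle is a cylinder 20 mm in diameter, from 87 to 133 mm above the bench, on the wheel rim 50 mm from the wheel axis, somewhere round it at the start. It spins freely about its own axis, so a grip on it need not turn. It takes under 1 N to push in the play, 2 to 3 N when the blade moves.
- small_blade (a joint): Blade of the small gate, m: 0 shut (start), grows as the blade, with the brass pointer in the slot beside the port, slides from the port towards the wheel. It stands still while the play (a quarter to three quarters of a turn, unknown) is taken up, then opens 0.040 per anticlockwise turn; stop at 0.065.
- large_blade (a joint): Blade of the other gate, m: 0 shut (start), grows as it opens. That gate has the same housing, wheel and handle but a port of 80 mm bore; it stands 320 mm or more to the left or right of the small gate, wheel to wheel.

How it is judged:
By the outcome, as a careful person would: the job done as asked, in the order asked, and still so for the second after the job is handed in, with the robot touching nothing.
It also fails if it takes over 54 s, if anything falls off the work surface, if the arm or the gripper's body presses on something with over 40 N, if the wrist force passes 120 N, or if a joint passes its speed limit or range.

### The arm

A 7-joint arm with a two-finger parallel gripper is mounted at the origin on the work surface. World frame = base frame: x ahead of the robot, y to its left, z up, the work surface at z = 0. Lengths are in m, angles in rad, forces in N, time in s.
With the tool pointing down it reaches from about 0.425 to 1.025 m from the base axis. Payload 3.6 kg.
Tool frame: the origin (TCP) lies midway between the tips of the shut fingers; the grasp point (between the pads) lies 19 mm behind it; z points along the fingers, x is the direction in which the jaws open and shut, and the axes are right-handed (so a half turn about z gives the same grasp; the last joint's range is limited). The gripper opens to 85 mm and grips with 20 to 120 N. Pads are 22 mm wide; open, the fingers measure 114 mm over their backs; the gripper's body (76 mm by 85 mm) begins 54 mm behind the grasp point. The pads swing forward as they close: fully open they stand 13 mm farther back than shut.
Start: joints at [1.151, 0.591, 0.048, 1.609, -0.033, 0.943, -0.034], TCP at [0.232, -0.687, 0.194] pointing down, gripper open.
Joint ranges: [-2.69, 2.69], [-0.47, 2.24], [-1.27, 1.36], [0.19, 2.51], [-1.53, 4.68], [0.08, 2.07], [-3.09, 3.09]. Speed limits (rad/s): [2.57, 2.57, 3.14, 3.14, 3.14, 3.14, 3.14].

### API

Orientations are given as a 3x3 rotation matrix whose columns are the frame's x, y, z axes.
In Python, from station import arm, cams, models gives the robot as it stands.
- The arm moves only by the shell command python3 -m creep 'ROWS' [FORCE]. ROWS is text: rows parted by semicolons, each of 7 numbers parted by spaces: the opening, from 0 (shut) to 1 (fully open), then the shift along the tool's x, y, z in mm, then the turn, a rotation vector about the tool's x, y, z in degrees. A call has 1 to 12 rows; each row is the pose to reach, as a shift and turn from the pose commanded when the call began, along the tool's axes at that moment; what a row does not reach only later rows make up. A row lasts 1/8 s, in which the tool goes at most 62.5 mm and 10.7 degrees, less where a joint would pass 70% of its speed; a pose out of reach is approached as far as the arm can. A call with a gripper value outside its range is refused whole. The fingers move at their own pace and stop on an object; FORCE is the grip in N (left out, the last holds). Time passes only in rows, so rows that repeat a pose let the fingers close. It gives the time, the measured TCP pose, the force and the opening at its end, in the units of the state.
- arm.get_state(): the state, without advancing time (a new reading comes with each control period).
- cams.camera(name): name is "side" or "top"; returns the picture (480x640x3 uint8, red, green, blue); there is no depth.
- cams.camera_model(name): a dict with "fovy" (degrees; the focal length in pixels is half the picture's height over the tangent of half this angle, whatever the lens; pixels are square), "cx", "cy" (the principal point, pixels), "position" and "orientation" of the camera in the world. Camera axes: x right, y up, looking along -z (the intrinsics and any distortion apply to the point x, -y, -z); pixel columns grow to the right and rows downward; lengths in m; the calibration is good to about 2 mm. A picture is of the moment at which its call begins. camera_model takes no time and is no camera call.
- arm.close_job(): hands the job in, once; it reports no verdict.
Trained networks look in the newest picture that a camera, given by its name, has taken for a name from the list of things; names that differ only in an ending like _2 or _b are one class to them, and where a whole thing is asked for, a point or a joint stands for the part that bears it (a point fixed in the world has none). Each returns a list of dicts, best first, with "conf" (0 to 1); they miss things now and then, are a little off and sometimes report something else, mostly with a low value. They report only what shows in the picture. A call takes as long as a camera call.
- models.regions_of(label, camera): "region" (480x640 bool, what is visible of it) and "rect" ([centre column, centre row, width, height] in pixels, round what is visible of it).
- models.mark_of(label, camera): "at" ([column, row] in pixels: a listed point, or the origin of a listed thing).
The state is a dict: "time": time; "joints": joint angles; "joint_vel": joint speeds; "joint_efforts": joint torques, N m; "ee_pos": TCP position; "ee_rot": TCP orientation; "contact_force": force on the tool from outside, world axes, zero at the start; "wrist_torque": the same for the moment, N m; "width": opening from 0.0 (shut) to 1.0 (fully open).
Only numpy, scipy, OpenCV 4.12 (cv2) and the standard library are available. Lean on these libraries where they do the work, as an engineer would, in place of code of your own. Each camera call takes 0.05 s, during which the arm holds its last target.

## Working session

There is one attempt and no reset: what is moved stays moved. The work goes in short steps, Python scripts to look and compute and a shell command to move; the robot and the scene stay as the last step left them, time stands still between calls to the robot, and variables do not carry over. Pictures are saved under pics/ and viewed, and the job is handed in when it is done.

```bash
ls; mkdir -p pics; python3 - <<'E'
from station import arm,cams,models
import cv2
s=arm.get_state();print({k:(v if not hasattr(v,'round') else v.round(3) if hasattr(v,'shape') else v) for k,v in s.items()})
for n in ("side","top"):
    im=cams.camera(n);cv2.imwrite(f"pics/{n}0.png",im[:,:,::-1]);print(n,cams.camera_model(n))
    for l in ("small_gate","small_grip","small_blade","large_blade"):
        print(l,[(r['conf'],r['at']) for r in models.mark_of(l,n)],[(r['conf'],r['rect']) for r in models.regions_of(l,n)])
print(arm.get_state()['time'])
E
```

```text
pics
{'time': 0.0, 'joints': array([ 1.151,  0.592,  0.048,  1.61 , -0.033,  0.943, -0.034]), 'joint_vel': array([ 0.   ,  0.001, -0.001, -0.001,  0.002,  0.001,  0.   ]), 'joint_efforts': array([ 0.0000e+00, -5.4869e+01,  1.5460e+00, -1.9813e+01,  9.0000e-03,
        9.0000e-03, -0.0000e+00]), 'ee_pos': array([ 0.232, -0.686,  0.193]), 'ee_rot': array([[ 0.32 , -0.947, -0.001],
       [-0.947, -0.32 ,  0.002],
       [-0.002,  0.   , -1.   ]]), 'contact_force': array([-0.456, -0.472,  0.239]), 'wrist_torque': array([0.013, 0.023, 0.021]), 'width': 1.0000424186039067}
side {'fovy': 56.299423466786635, 'cx': 324.6391344848308, 'cy': 230.96414251125495, 'position': array([0.43524015, 0.44072356, 0.58361259]), 'orientation': array([[-0.97250314,  0.17289044, -0.15603376],
       [-0.23273315, -0.69690589,  0.67834907],
       [ 0.00853922,  0.69601083,  0.7179805 ]])}
small_gate [(0.56, [354.1, 197.2])] [(0.74, [327.8, 185.2, 167.9, 80.1])]
small_grip [(0.83, [368.5, 161.5])] [(0.6, [369.1, 165.8, 11.4, 29.5])]Traceback (most recent call last):
  File "<stdin>", line 7, in <module>
ValueError: it knows: small_gate, small_grip
```

```bash
python3 - <<'E'
from station import arm,cams,models
import cv2
for n in ("top",):
    im=cams.camera(n);cv2.imwrite(f"pics/{n}0.png",im[:,:,::-1]);print(n,cams.camera_model(n))
    for l in ("small_gate","small_grip"):
        print(l,[(r['conf'],r['at']) for r in models.mark_of(l,n)],[(r['conf'],r['rect']) for r in models.regions_of(l,n)])
print(arm.get_state()['time'])
E
```

```text
top {'fovy': 47.46844164407242, 'cx': 325.9371154056767, 'cy': 238.7516486600566, 'position': array([ 0.36988813, -0.00861317,  0.82287813]), 'orientation': array([[-0.01942845,  0.9716135 , -0.23577477],
       [-0.99979485, -0.01752937,  0.01014821],
       [ 0.00572716,  0.23592356,  0.97175474]])}
small_gate [(0.94, [457.0, 260.5])] [(0.69, [452.8, 229.7, 161.9, 212.7])]
small_grip [(0.78, [450.2, 262.9])] [(0.69, [449.6, 267.5, 22.0, 21.2])]
0.5
```

View pics/side0.png

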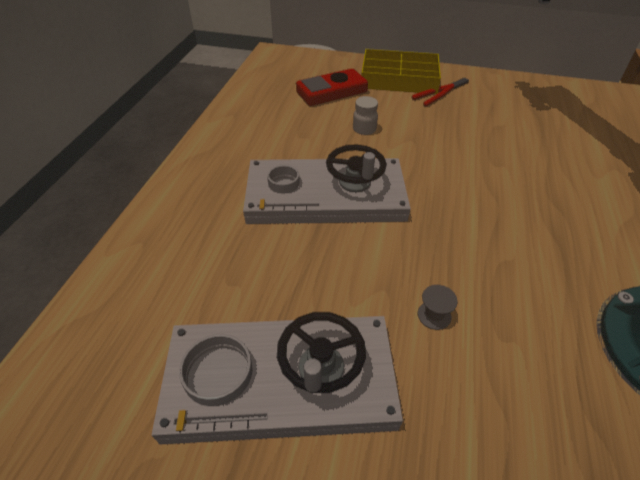

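View pics/top0.png

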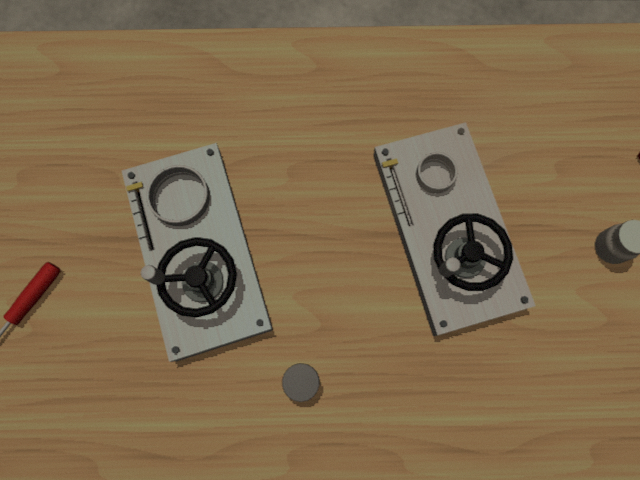

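The side view shows the small-port gate farther off, at about (327,188). In the top view it is on the right: port (436,174), hub (472,252), handle (452,266), pointer (390,163). The large-port gate is on the left in the top view.

```bash
cat > h.py <<'E'
import numpy as np
from station import arm,cams,models
def ray(n,px):
    m=cams.camera_model(n);f=240/np.tan(np.radians(m['fovy']/2))
    d=np.array([(px[0]-m['cx'])/f,-(px[1]-m['cy'])/f,-1.]);return np.array(m['position']),np.array(m['orientation'])@d
def at(n,px,z):
    p,d=ray(n,px);return p+d*(z-p[2])/d[2]
def proj(n,P):
    m=cams.camera_model(n);f=240/np.tan(np.radians(m['fovy']/2))
    q=(np.atleast_2d(P)-m['position'])@np.array(m['orientation']);return np.c_[m['cx']-f*q[:,0]/q[:,2],m['cy']+f*q[:,1]/q[:,2]]
E
python3 - <<'E'
from h import *
import cv2
print('origin',at('top',(457,260.5),0),at('side',(354.1,197.2),0))
print('grip',at('top',(450.2,262.9),.117),at('side',(368.5,161.5),.117))
print('port',at('top',(436.5,174),.056),at('side',(284,177),.056))
print('hub',at('top',(472,252),.087),at('side',(357,163),.087))
# corner screws z=.034
c=[at('top',p,.034) for p in [(385,153),(461,131),(524,300),(444,324)]];print(np.array(c))
im={n:cv2.imread(f'pics/{n}0.png') for n in('top','side')}
a=np.mean(c,axis=0);ex=(c[0]+c[1]-c[2]-c[3]);ex[2]=0;ex/=np.linalg.norm(ex)
print('centre',a,'ex',ex,'origin',a-ex*.055)
# dark pixels rim
im0=im['top'][200:310,420:530];g=cv2.cvtColor(im0,cv2.COLOR_BGR2GRAY)
cv2.imwrite('pics/crop_top.png',cv2.resize(im0,None,fx=5,fy=5,interpolation=cv2.INTER_CUBIC))
cv2.imwrite('pics/crop_side.png',cv2.resize(im['side'][130:230,240:420],None,fx=4,fy=4,interpolation=cv2.INTER_CUBIC))
E
```

```text
origin [ 0.53147535 -0.21816571  0.        ] [ 0.52753745 -0.21403214  0.        ]
grip [ 0.50544349 -0.179149    0.117     ] [ 0.50240543 -0.17879099  0.117     ]
port [ 0.65227652 -0.18331778  0.056     ] [ 0.65537364 -0.17503558  0.056     ]
hub [ 0.52596425 -0.21766805  0.087     ] [ 0.52619274 -0.20914345  0.087     ]
[[ 0.69615004 -0.11087523  0.034     ]
 [ 0.73092188 -0.231497    0.034     ]
 [ 0.46468413 -0.30238639  0.034     ]
 [ 0.4324042  -0.18376294  0.034     ]]
centre [ 0.58104006 -0.20713039  0.034     ] ex [0.96511606 0.26182243 0.        ] origin [ 0.52795868 -0.22153062  0.034     ]
```

View pics/crop_top.png

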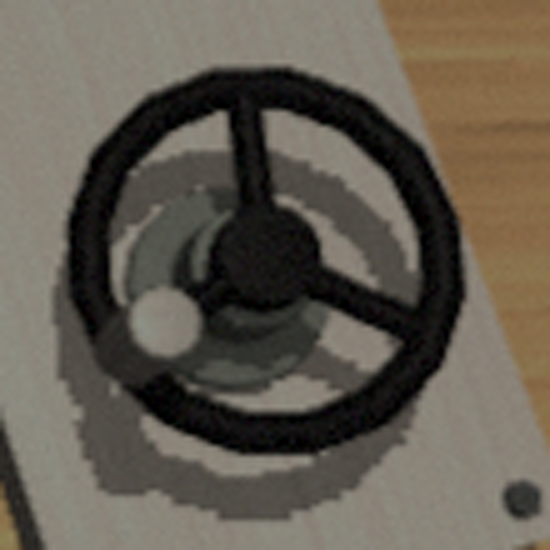

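View pics/crop_side.png

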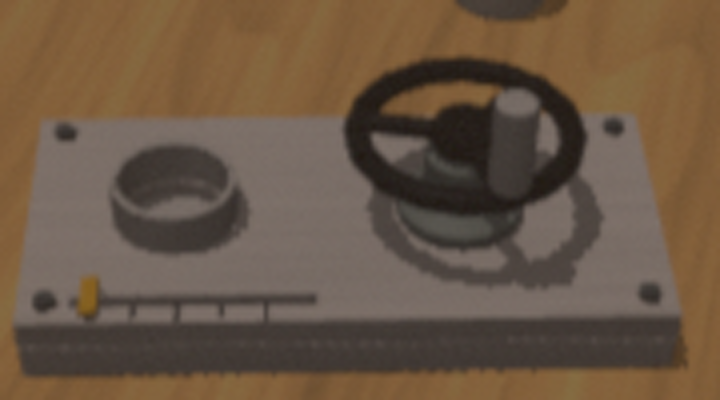

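```bash
python3 - <<'E'
from h import *
from scipy.optimize import least_squares
obs=[('top',(453,264),1,.133),('side',(369,155.5),1,.133),('top',(450.2,262.9),1,.117),('side',(368.5,161.5),1,.117),
('top',(473.1,252.1),0,.081),('side',(356.4,164),0,.081)]
def r(p):
    c=p[:2];h=c+.05*np.array([np.cos(p[2]),np.sin(p[2])])
    return np.concatenate([(proj(n,[*(h if k else c),z])[0]-px) for n,px,k,z in obs])
s=least_squares(r,[.527,-.218,2.1]);p=s.x;print(p[:2],np.degrees(p[2]),'handle',p[:2]+.05*np.array([np.cos(p[2]),np.sin(p[2])]));print(s.fun.round(1))
for o in obs: print(o, at(o[0],o[1],o[3]).round(4))
h=p[:2]+.05*np.array([np.cos(p[2]),np.sin(p[2])])
st=arm.get_state();d=np.array([h[0],h[1],.17])-st['ee_pos'];print('tool shift mm',1000*st['ee_rot'].T@d)
# pointer & ticks, top z=.036 ; large pointers
for q in [(390,163),(394,175)]:print(at('top',q,.036))
E
```

```text
[ 0.52816635 -0.22088741] 120.84219530286308 handle [ 0.50253258 -0.17795828]
[-0.7 -1.3  0.1 -1.4 -0.7  2.2 -0.2  0.3 -0.1 -0.8  0.5 -2.3]
('top', (453, 264), 1, 0.133) [ 0.5009 -0.1788  0.133 ]
('side', (369, 155.5), 1, 0.133) [ 0.502 -0.174  0.133]
('top', (450.2, 262.9), 1, 0.117) [ 0.5054 -0.1791  0.117 ]
('side', (368.5, 161.5), 1, 0.117) [ 0.5024 -0.1788  0.117 ]
('top', (473.1, 252.1), 0, 0.081) [ 0.5271 -0.2209  0.081 ]
('side', (356.4, 164), 0, 0.081) [ 0.5278 -0.2138  0.081 ]
tool shift mm [-395.52943241 -419.13868133   24.40960252]
[ 0.67876602 -0.11756241  0.036     ]
[ 0.65914853 -0.12275734  0.036     ]
```

```bash
python3 -m creep '1 -40 -42 0 0 0 2; 1 -80 -84 0 0 0 4; 1 -120 -126 0 0 0 6; 1 -160 -168 0 0 0 8; 1 -200 -210 0 0 0 10; 1 -240 -252 0 0 0 12; 1 -280 -294 5 0 0 14; 1 -320 -336 10 0 0 16; 1 -360 -378 20 0 0 18.7; 1 -395.5 -419 24 0 0 18.7; 1 -395.5 -419 24 0 0 18.7; 1 -395.5 -419 24 0 0 18.7' 40; python3 - <<'E'
from h import *
import cv2
s=arm.get_state();print(s['ee_pos'],s['ee_rot'],s['joints'],s['contact_force'])
for n in ('side','top'):
    im=cams.camera(n);cv2.imwrite(f"pics/{n}1.png",im[:,:,::-1])
E
```

```text
time: 2.0
ee_pos: [0.5023, -0.1783, 0.1705]
ee_rot: [[-0.0, -1.0, -0.0], [-1.0, 0.0, -0.001], [0.001, 0.0, -1.0]]
contact_force: [-0.2, -0.8, 0.7]
width: 1.002
[ 0.50233241 -0.17832734  0.17050265] [[-4.49205573e-05 -9.99999988e-01 -1.48384312e-04]
 [-9.99999859e-01  4.49991264e-05 -5.29536351e-04]
 [ 5.29543021e-04  1.48360504e-04 -9.99999849e-01]] [ 0.21304709  0.38416557  0.055476    2.06436658 -0.03164123  0.6938461
 -1.28202541] [-0.16663534 -0.83339075  0.65849636]
```

View pics/side1.png

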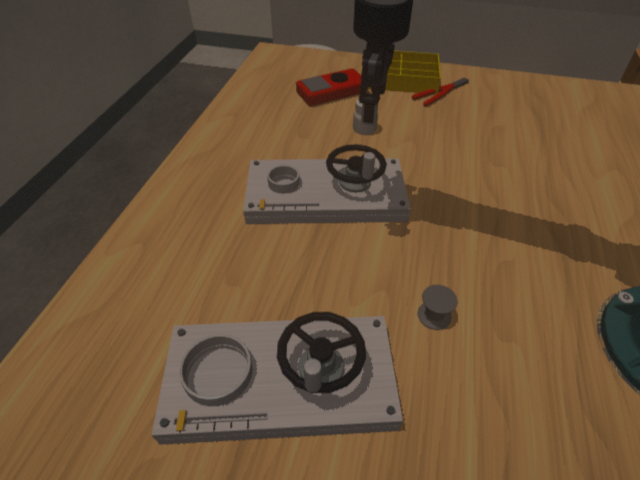

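View pics/top1.png

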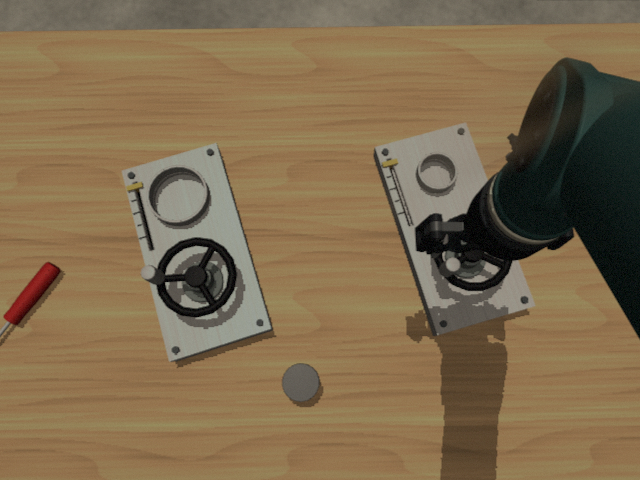

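```bash
python3 - <<'E'
from h import *
for n in('side','top'): print(n,proj(n,[[.5023,-.1783,.1705],[.5023,-.1783+.045,.183],[.5023,-.1783-.045,.183],[.5025,-.178,.133]]))
E
```

```text
side [[371.11321206 135.04402413]
 [367.02008157 144.31751589]
 [376.1148511  113.80005129]
 [369.11587581 154.08446545]]
top [[459.63286945 256.99077202]
 [424.73385817 255.53991942]
 [499.55973957 254.20218277]
 [452.29548837 262.7636974 ]]
```

```bash
python3 - <<'E'
from h import *
import cv2
a=cv2.imread('pics/side1.png')[60:220,300:460];b=cv2.imread('pics/top1.png')[190:310,400:540]
f=lambda i:cv2.convertScaleAbs(cv2.resize(i,(400,400*i.shape[0]//i.shape[1]),interpolation=cv2.INTER_CUBIC),alpha=2.2)
a=f(a);b=f(b);b=cv2.copyMakeBorder(b,0,a.shape[0]-b.shape[0],0,0,0)
cv2.imwrite('pics/z1.png',np.hstack([a,b]))
E
```

```text
(no output)
```

View pics/z1.png

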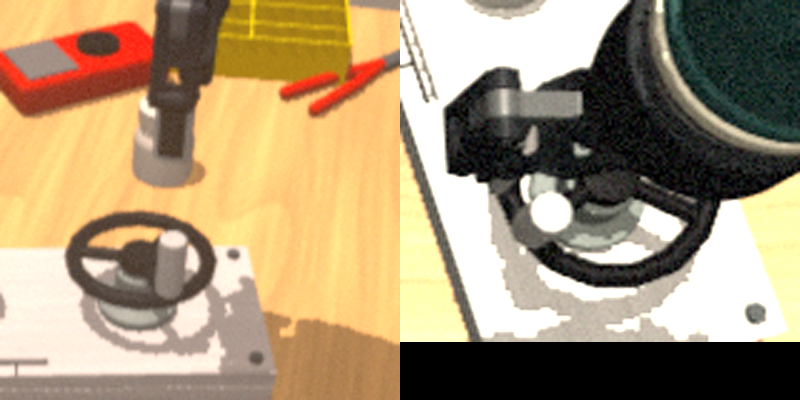

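```bash
python3 - <<'E'
from h import *
A=[];b=[]
for n,px in (('side',(370,123)),('top',(424,251))):
    p,d=ray(n,px);d/=np.linalg.norm(d);M=np.eye(3)-np.outer(d,d);A.append(M);b.append(M@p)
x=np.linalg.lstsq(np.vstack(A),np.hstack(b),rcond=None)[0];print(x,proj('side',x),proj('top',x))
for z in(.17,.19,.2,.21,.22):print(z,proj('side',[[.5023,-.13,z],[.5023,-.227,z]]),proj('top',[[.5023,-.13,z]]))
E
```

```text
[ 0.49916841 -0.124399    0.22632493] [[370.40195728 123.14160042]] [[424.00167829 250.44866129]]
0.17 [[366.01949951 152.53084748]
 [375.75554817 119.44136649]] [[420.10588159 257.78044019]]
0.19 [[367.00566644 141.69598282]
 [376.84213637 108.92523419]] [[423.02918343 254.37363596]]
0.2 [[367.51453015 136.1051754 ]
 [377.40126914 103.51387946]] [[424.55765037 252.59236672]]
0.21 [[368.03436777 130.39379937]
 [377.9713755   97.99632109]] [[426.13341832 250.75597309]]
0.22 [[368.56553815 124.55791201]
 [378.55278169  92.36940153]] [[427.75871748 248.86185596]]
```

```bash
python3 -m creep '1 0 0 20 0 0 0; 1 0 0 40 0 0 0; 1 0 0 60 0 0 0; 1 0 0 70 0 0 0; 1 0 0 70 0 0 0' 40; python3 - <<'E'
from h import *
import cv2
s=arm.get_state();print(s['ee_pos'],s['contact_force'])
for n in ('side','top'):
    im=cams.camera(n);cv2.imwrite(f"pics/{n}2.png",im[:,:,::-1])
a=cv2.imread('pics/side2.png')[60:220,300:460];b=cv2.imread('pics/top2.png')[190:310,400:540]
f=lambda i:cv2.convertScaleAbs(cv2.resize(i,(400,400*i.shape[0]//i.shape[1]),interpolation=cv2.INTER_CUBIC),alpha=2.2)
a=f(a);b=f(b);b=cv2.copyMakeBorder(b,0,a.shape[0]-b.shape[0],0,0,0)
cv2.imwrite('pics/z2.png',np.hstack([a,b]))
E
```

```text
time: 2.72
ee_pos: [0.5016, -0.1789, 0.1]
ee_rot: [[-0.002, -1.0, -0.001], [-1.0, 0.002, 0.0], [0.0, 0.001, -1.0]]
contact_force: [-0.4, -0.2, 0.2]
width: 1.002
[ 0.50162238 -0.17894188  0.10003584] [-0.38682281 -0.24372094  0.19035024]
```

View pics/z2.png

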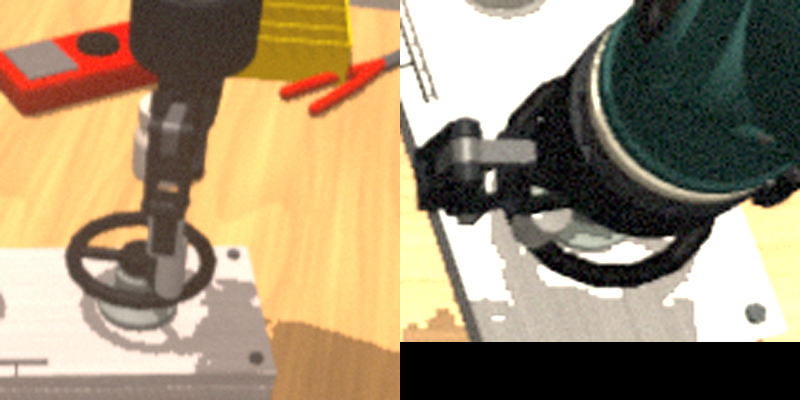

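```bash
python3 -m creep '0.5 0 0 0 0 0 0; 0.4 0 0 0 0 0 0; 0.35 0 0 0 0 0 0; 0.35 0 0 0 0 0 0' 30; python3 - <<'E'
from h import *
import cv2
for n in ('side',):
    im=cams.camera(n);cv2.imwrite(f"pics/{n}3.png",im[:,:,::-1])
a=cv2.imread('pics/side3.png')[90:230,280:440]
cv2.imwrite('pics/z3.png',cv2.convertScaleAbs(cv2.resize(a,(640,560),interpolation=cv2.INTER_CUBIC),alpha=2.2))
E
```

```text
time: 3.32
ee_pos: [0.5025, -0.178, 0.1005]
ee_rot: [[-0.0, -1.0, 0.0], [-1.0, 0.0, -0.0], [0.0, -0.0, -1.0]]
contact_force: [0.4, 0.9, 0.3]
width: 0.35
```

View pics/z3.png

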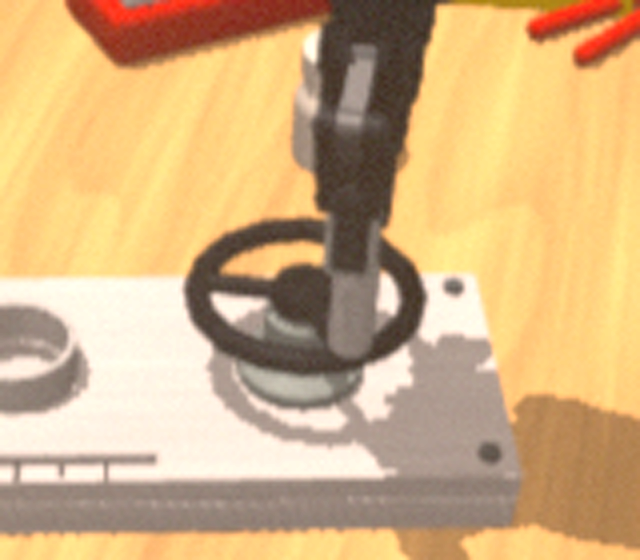

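```bash
python3 -m creep '0.1 0 0 0 0 0 0; 0.1 0 0 0 0 0 0; 0.1 0 0 0 0 0 0' 30; python3 - <<'E'
from h import *
import cv2
for n in ('side',):
    im=cams.camera(n);cv2.imwrite(f"pics/{n}4.png",im[:,:,::-1])
a=cv2.imread('pics/side4.png')[90:230,280:440]
cv2.imwrite('pics/z4.png',cv2.convertScaleAbs(cv2.resize(a,(640,560),interpolation=cv2.INTER_CUBIC),alpha=2.2))
E
```

```text
time: 3.75
ee_pos: [0.5024, -0.1781, 0.1004]
ee_rot: [[-0.001, -1.0, -0.0], [-1.0, 0.001, 0.0], [-0.0, 0.0, -1.0]]
contact_force: [0.0, 0.1, 0.2]
width: 0.102
```

View pics/z4.png

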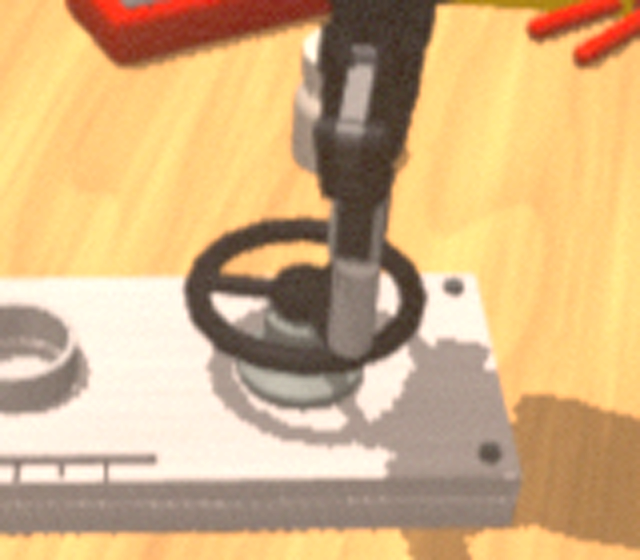

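```bash
python3 - <<'E'
from h import *
import cv2
im=cams.camera('top');cv2.imwrite(f"pics/top4.png",im[:,:,::-1])
a=cv2.imread('pics/top4.png')[200:320,400:540]
cv2.imwrite('pics/z4t.png',cv2.convertScaleAbs(cv2.resize(a,(700,600),interpolation=cv2.INTER_CUBIC),alpha=2.5))
for z in(.1,.12,.134):print(z,proj('top',[.5024,-.178,z]),proj('side',[.5024,-.178,z]))
E
```

```text
0.1 [[446.65087727 267.56812469]] [[367.65476893 169.68797357]]
0.12 [[450.01491378 264.75309772]] [[368.56465391 160.35218336]]
0.134 [[452.48050895 262.68988679]] [[369.22222146 153.60527259]]
```

View pics/z4t.png

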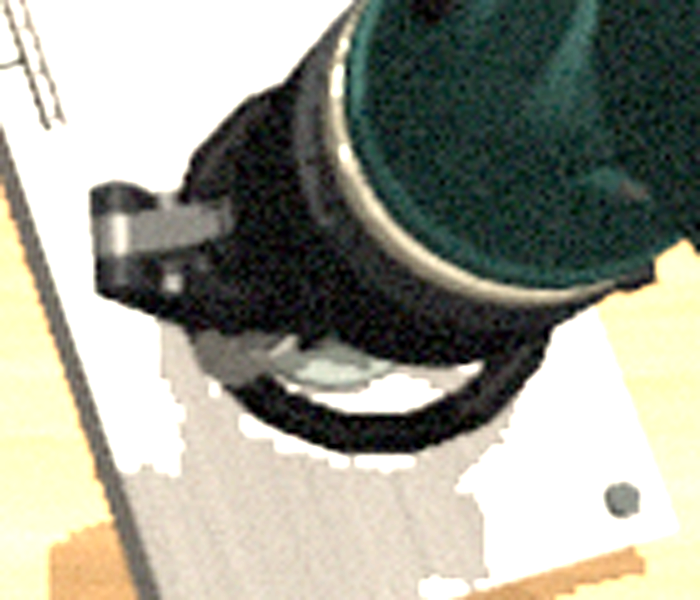

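```bash
python3 - <<'E'
from h import *
import cv2
out=[]
for n in('side','top'):
    im=cv2.convertScaleAbs(cv2.imread(f'pics/{n}4.png'),alpha=1.8)
    for y,c in((-.178,(0,0,255)),(-.228,(0,255,0)),(-.128,(255,0,0))):
        P=proj(n,[[.5024,y,z] for z in np.arange(.1,.40,.02)])
        for q in P: cv2.circle(im,tuple(int(v) for v in q),1,c,-1)
    x0,y0=(270,0) if n=='side' else (360,90)
    out.append(cv2.resize(im[y0:y0+240,x0:x0+200],(400,480),interpolation=cv2.INTER_CUBIC))
cv2.imwrite('pics/ov.png',np.hstack(out))
E
```

```text
(no output)
```

View pics/ov.png

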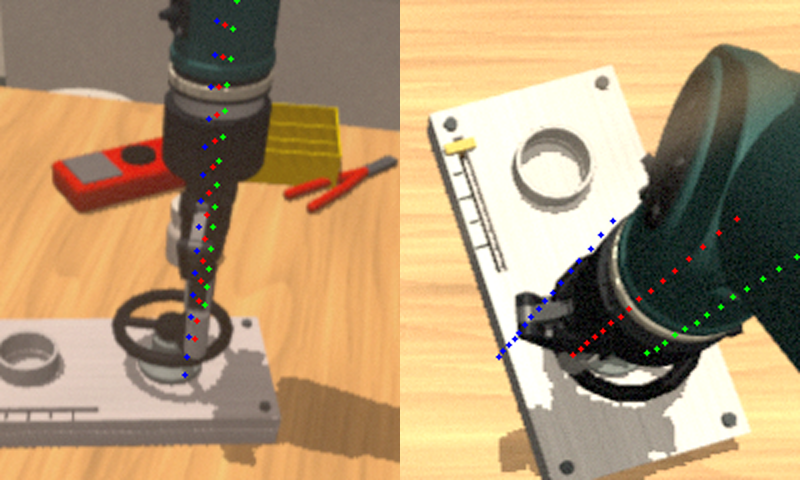

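```bash
python3 -m creep '0.7 0 0 0 0 0 0; 0.7 0 0 0 0 0 0; 0.7 0 0 0 0 0 0; 0.7 0 0 8 0 0 0; 0.7 0 0 16 0 0 0; 0.7 0 0 22 0 0 0; 0.7 0 0 22 0 0 0' 30; python3 - <<'E'
from h import *
import cv2
for n in ('side',):
    im=cams.camera(n);cv2.imwrite(f"pics/{n}5.png",im[:,:,::-1])
a=cv2.imread('pics/side5.png')[90:230,280:440]
cv2.imwrite('pics/z5.png',cv2.convertScaleAbs(cv2.resize(a,(640,560),interpolation=cv2.INTER_CUBIC),alpha=2.2))
E
```

```text
time: 4.72
ee_pos: [0.5018, -0.1779, 0.0776]
ee_rot: [[-0.0, -1.0, -0.002], [-1.0, 0.0, 0.0], [-0.0, 0.002, -1.0]]
contact_force: [-0.5, -0.2, -0.5]
width: 0.701
```

View pics/z5.png

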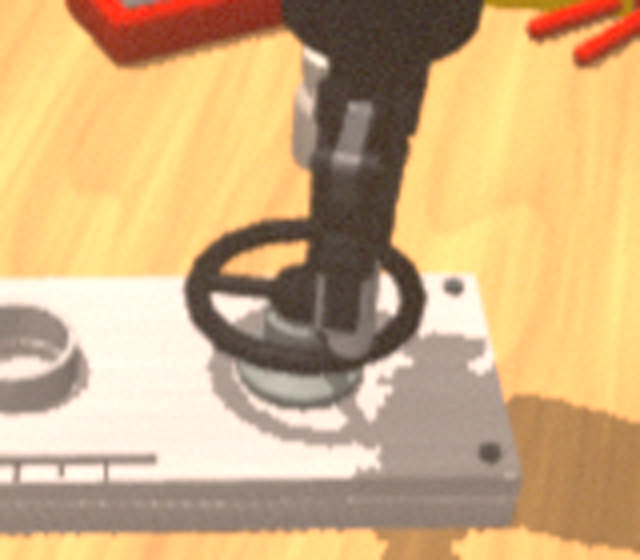

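```bash
python3 -m creep '0.7 0 0 6 0 0 0; 0.7 0 0 12 0 0 0; 0.4 0 0 12 0 0 0; 0.1 0 0 12 0 0 0; 0.1 0 0 12 0 0 0; 0.1 0 0 12 0 0 0; 0.1 0 0 12 0 0 0' 30; python3 - <<'E'
from h import *
import cv2
for n in ('side',):
    im=cams.camera(n);cv2.imwrite(f"pics/{n}6.png",im[:,:,::-1])
a=cv2.imread('pics/side6.png')[90:230,280:440]
cv2.imwrite('pics/z6.png',cv2.convertScaleAbs(cv2.resize(a,(640,560),interpolation=cv2.INTER_CUBIC),alpha=2.2))
E
```

```text
time: 5.65
ee_pos: [0.5023, -0.1778, 0.0665]
ee_rot: [[-0.0, -1.0, -0.0], [-1.0, 0.0, 0.0], [-0.0, 0.0, -1.0]]
contact_force: [-0.3, 1.6, 1.5]
width: 0.219
```

View pics/z6.png

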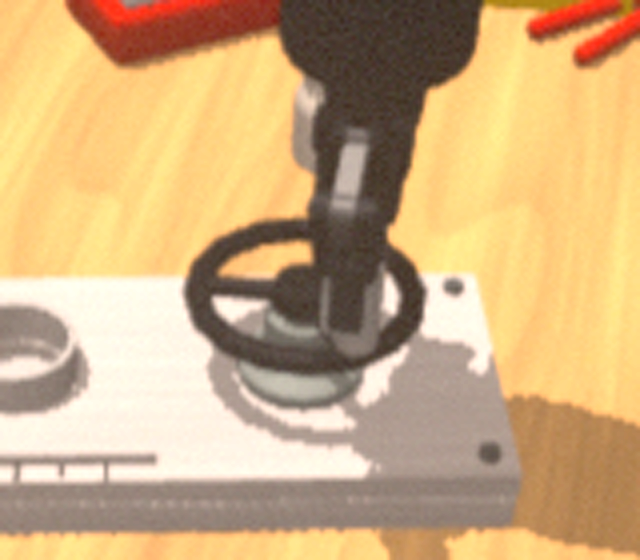

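```bash
cat > tab.py <<'E'
import sys,numpy as np
a,step,n=map(float,sys.argv[1:4]);cx,cy=map(float,sys.argv[4:6]) if len(sys.argv)>5 else (0,0)
for k in range(1,int(n)+1):
    t=np.radians(a+k*step);t0=np.radians(a)
    dx=50*(np.cos(t)-np.cos(t0))+cx*k/n;dy=50*(np.sin(t)-np.sin(t0))+cy*k/n
    print(f"{a+k*step:.1f}: {-dy:.1f} {-dx:.1f}",end='; ')
print()
E
python3 tab.py 121 6 12
```

```text
127.0: 2.9 4.3; 133.0: 6.3 8.3; 139.0: 10.1 12.0; 145.0: 14.2 15.2; 151.0: 18.6 18.0; 157.0: 23.3 20.3; 163.0: 28.2 22.1; 169.0: 33.3 23.3; 175.0: 38.5 24.1; 181.0: 43.7 24.2; 187.0: 49.0 23.9; 193.0: 54.1 23.0;
```

```bash
python3 -m creep '0.1 2.9 4.3 0 0 0 0; 0.1 6.3 8.3 0 0 0 0; 0.1 10.1 12 0 0 0 0; 0.1 14.2 15.2 0 0 0 0; 0.1 18.6 18 0 0 0 0; 0.1 18.6 18 0 0 0 0'; python3 tab.py 151 6 12
```

```text
time: 6.45
ee_pos: [0.4859, -0.1982, 0.0666]
ee_rot: [[-0.002, -1.0, 0.003], [-1.0, 0.002, -0.002], [0.002, -0.003, -1.0]]
contact_force: [5.1, -1.7, -5.2]
width: 0.226
157.0: 4.7 2.3; 163.0: 9.6 4.1; 169.0: 14.7 5.4; 175.0: 19.9 6.1; 181.0: 25.1 6.3; 187.0: 30.3 5.9; 193.0: 35.5 5.0; 199.0: 40.5 3.5; 205.0: 45.4 1.6; 211.0: 50.0 -0.9; 217.0: 54.3 -3.8; 223.0: 58.3 -7.2;
```

```bash
cat > tab2.py <<'E'
# args: commanded x y (mm), centre x y, start angle, step, n
import sys,numpy as np
px,py,cx,cy,a,s,n=map(float,sys.argv[1:8])
for k in range(1,int(n)+1):
    t=np.radians(a+k*s);print(f"[{a+k*s:.0f}] {-(cy+50*np.sin(t)-py):.1f} {-(cx+50*np.cos(t)-px):.1f}",end='; ')
print()
E
python3 tab2.py 484.4 -196.5 531.5 -218.5 156 6 12
```

```text
[162] 6.5 0.5; [168] 11.6 1.8; [174] 16.8 2.6; [180] 22.0 2.9; [186] 27.2 2.6; [192] 32.4 1.8; [198] 37.5 0.5; [204] 42.3 -1.4; [210] 47.0 -3.8; [216] 51.4 -6.6; [222] 55.5 -9.9; [228] 59.2 -13.6;
```

```bash
python3 -m creep '0.1 6.5 0.5 0 0 0 0; 0.1 11.6 1.8 0 0 0 0; 0.1 16.8 2.6 0 0 0 0; 0.1 22 2.9 0 0 0 0; 0.1 27.2 2.6 0 0 0 0; 0.1 27.2 2.6 0 0 0 0; 0.1 27.2 2.6 0 0 0 0'; python3 - <<'E'
from h import *
for i in range(3):
    s=arm.get_state();print(s['time'],s['ee_pos'],s['contact_force'])
E
```

```text
time: 7.32
ee_pos: [0.482, -0.2237, 0.0664]
ee_rot: [[-0.0, -1.0, 0.0], [-1.0, 0.0, 0.0], [-0.0, -0.0, -1.0]]
contact_force: [3.0, -0.1, -1.2]
width: 0.222
7.325 [ 0.48201622 -0.22374867  0.06640679] [ 3.03734645 -0.08500873 -1.24663612]
7.325 [ 0.48201622 -0.22374867  0.06640679] [ 3.03734645 -0.08500873 -1.24663612]
7.325 [ 0.48201622 -0.22374867  0.06640679] [ 3.03734645 -0.08500873 -1.24663612]
```

```bash
python3 tab2.py 481.8 -223.7 532 -218.5 186 6 12
```

```text
[192] 5.2 -1.3; [198] 10.3 -2.6; [204] 15.1 -4.5; [210] 19.8 -6.9; [216] 24.2 -9.7; [222] 28.3 -13.0; [228] 32.0 -16.7; [234] 35.3 -20.8; [240] 38.1 -25.2; [246] 40.5 -29.9; [252] 42.4 -34.7; [258] 43.7 -39.8;
```

```bash
python3 -m creep '0.1 5.2 -1.3 0 0 0 0; 0.1 10.3 -2.6 0 0 0 0; 0.1 15.1 -4.5 0 0 0 0; 0.1 19.8 -6.9 0 0 0 0; 0.1 24.2 -9.7 0 0 0 0; 0.1 24.2 -9.7 0 0 0 0';  python3 tab2.py 491.5 -247.9 532 -218.5 216 6 12
```

```text
time: 8.07
ee_pos: [0.4918, -0.2483, 0.0664]
ee_rot: [[-0.001, -1.0, 0.0], [-1.0, 0.001, -0.0], [0.0, -0.0, -1.0]]
contact_force: [3.1, 1.8, -0.1]
width: 0.223
[222] 4.1 -3.3; [228] 7.8 -7.0; [234] 11.1 -11.1; [240] 13.9 -15.5; [246] 16.3 -20.2; [252] 18.2 -25.0; [258] 19.5 -30.1; [264] 20.3 -35.3; [270] 20.6 -40.5; [276] 20.3 -45.7; [282] 19.5 -50.9; [288] 18.2 -56.0;
```

```bash
python3 tab2.py 491.5 -247.9 532.6 -218.1 216 6 12
```

```text
[222] 3.7 -3.9; [228] 7.4 -7.6; [234] 10.7 -11.7; [240] 13.5 -16.1; [246] 15.9 -20.8; [252] 17.8 -25.6; [258] 19.1 -30.7; [264] 19.9 -35.9; [270] 20.2 -41.1; [276] 19.9 -46.3; [282] 19.1 -51.5; [288] 17.8 -56.6;
```

```bash
python3 -m creep '0.1 3.7 -3.9 0 0 0 0; 0.1 7.4 -7.6 0 0 0 0; 0.1 10.7 -11.7 0 0 0 0; 0.1 13.5 -16.1 0 0 0 0; 0.1 15.9 -20.8 0 0 0 0; 0.1 15.9 -20.8 0 0 0 0'; python3 - <<'E'
from h import *
import cv2
im=cams.camera('top');cv2.imwrite('pics/top7.png',im[:,:,::-1])
a=cv2.imread('pics/top0.png')[130:240,360:470];b=cv2.imread('pics/top7.png')[130:240,360:470]
f=lambda i:cv2.convertScaleAbs(cv2.resize(i,(400,400),interpolation=cv2.INTER_CUBIC),alpha=1.6)
cv2.imwrite('pics/z7.png',np.hstack([f(a),f(b)]))
E
python3 tab2.py 512.3 -263.8 532.6 -218.1 246 6 12
```

```text
time: 8.82
ee_pos: [0.5127, -0.2644, 0.0664]
ee_rot: [[-0.001, -1.0, 0.0], [-1.0, 0.001, -0.0], [0.0, -0.0, -1.0]]
contact_force: [1.1, 1.5, 2.2]
width: 0.222
[252] 1.9 -4.8; [258] 3.2 -9.9; [264] 4.0 -15.1; [270] 4.3 -20.3; [276] 4.0 -25.5; [282] 3.2 -30.7; [288] 1.9 -35.8; [294] -0.0 -40.6; [300] -2.4 -45.3; [306] -5.2 -49.7; [312] -8.5 -53.8; [318] -12.2 -57.5;
```

View pics/z7.png

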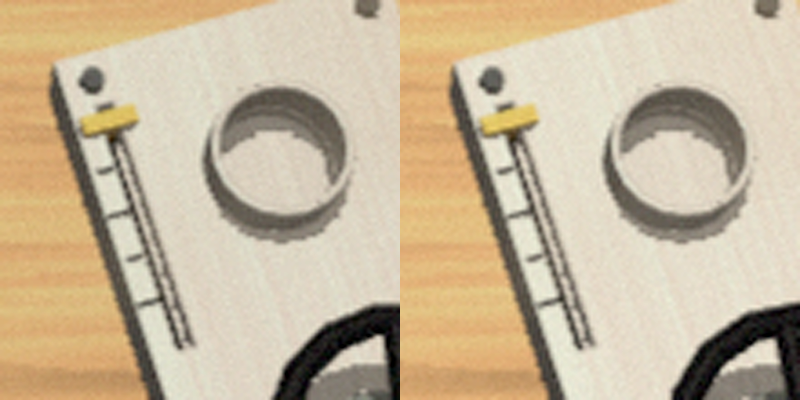

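```bash
python3 -m creep '0.1 1.9 -4.8 0 0 0 0; 0.1 3.2 -9.9 0 0 0 0; 0.1 4 -15.1 0 0 0 0; 0.1 4.3 -20.3 0 0 0 0; 0.1 4 -25.5 0 0 0 0; 0.1 3.2 -30.7 0 0 0 0; 0.1 3.2 -30.7 0 0 0 0'; cat > ptr.py <<'E'
from h import *
import cv2,sys
EX=np.array([.96512,.26182])
def ptr(bgr,n='top'):
    h=cv2.cvtColor(bgr,cv2.COLOR_BGR2HSV).astype(float)
    b=bgr.astype(float);sat=np.clip((b[:,:,2]*.5+b[:,:,1]*.5-b[:,:,0])-25,0,None)
    m=np.zeros(sat.shape,bool)
    # inside housing only: project pixels to z=.036
    P=np.array([[.68+t*-EX[0],-.1176+t*-EX[1]] for t in(-.02,.075)])
    N=np.array([-EX[1],EX[0]]);poly=[P[0]+N*.009,P[1]+N*.009,P[1]-N*.013,P[0]-N*.013]
    q=proj(n,[[*p,.036] for p in poly]).astype(np.int32)
    mk=np.zeros(sat.shape,np.uint8);cv2.fillPoly(mk,[q],1);w=sat*mk;w[w<12]=0
    ys,xs=np.nonzero(w);ww=w[ys,xs];c=(np.average(xs,weights=ww),np.average(ys,weights=ww))
    p=at(n,c,.04)[:2];return c,len(ww),-1000*p@EX
if __name__=='__main__':
    im=cams.camera('top')[:,:,::-1];cv2.imwrite(f'pics/top{sys.argv[1]}.png',im)
    r0=[ptr(cv2.imread(f'pics/top{k}.png')) for k in(0,1,2,7)];print([(x[1],round(x[2],2)) for x in r0])
    r=ptr(np.ascontiguousarray(im));print(arm.get_state()['time'],r,'moved',r[2]-np.mean([x[2] for x in r0]))
E
python3 ptr.py 8;python3 tab2.py 543 -267 532.6 -218.1 282 6 12
```

```text
time: 9.75
ee_pos: [0.5436, -0.2669, 0.0664]
ee_rot: [[0.0, -1.0, 0.001], [-1.0, -0.0, 0.0], [-0.0, -0.001, -1.0]]
contact_force: [0.1, 2.2, 2.8]
width: 0.225
[(76, np.float64(-624.11)), (77, np.float64(-624.07)), (78, np.float64(-624.09)), (76, np.float64(-624.09))]
9.8 ((np.float64(390.13166755272016), np.float64(162.23586744639377)), 77, np.float64(-624.0687034977749)) moved 0.022111213327889345
[288] -1.3 -5.1; [294] -3.2 -9.9; [300] -5.6 -14.6; [306] -8.4 -19.0; [312] -11.7 -23.1; [318] -15.4 -26.8; [324] -19.5 -30.1; [330] -23.9 -32.9; [336] -28.6 -35.3; [342] -33.4 -37.2; [348] -38.5 -38.5; [354] -43.7 -39.3;
```

```bash
python3 -m creep '0.1 -1.3 -5.1 0 0 0 0; 0.1 -3.2 -9.9 0 0 0 0; 0.1 -5.6 -14.6 0 0 0 0; 0.1 -8.4 -19 0 0 0 0; 0.1 -11.7 -23.1 0 0 0 0; 0.1 -15.4 -26.8 0 0 0 0; 0.1 -15.4 -26.8 0 0 0 0'; 
python3 ptr.py 9;python3 tab2.py 569.8 -251.6 532.6 -218.1 318 6 12
```

```text
time: 10.68
ee_pos: [0.5701, -0.2509, 0.0662]
ee_rot: [[0.0, -1.0, -0.0], [-1.0, -0.0, 0.001], [-0.001, 0.0, -1.0]]
contact_force: [-2.7, 1.8, 2.6]
width: 0.22
[(76, np.float64(-624.11)), (77, np.float64(-624.07)), (78, np.float64(-624.09)), (76, np.float64(-624.09))]
10.725 ((np.float64(390.7996915695682), np.float64(164.13896504455107)), 78, np.float64(-620.8355091591762)) moved 3.25530555192654
[324] -4.1 -3.3; [330] -8.5 -6.1; [336] -13.2 -8.5; [342] -18.0 -10.4; [348] -23.1 -11.7; [354] -28.3 -12.5; [360] -33.5 -12.8; [366] -38.7 -12.5; [372] -43.9 -11.7; [378] -49.0 -10.4; [384] -53.8 -8.5; [390] -58.5 -6.1;
```

```bash
python3 -m creep '0.1 -4.1 -3.3 0 0 0 0; 0.1 -8.5 -6.1 0 0 0 0; 0.1 -13.2 -8.5 0 0 0 0; 0.1 -18 -10.4 0 0 0 0; 0.1 -23.1 -11.7 0 0 0 0; 0.1 -28.3 -12.5 0 0 0 0; 0.1 -33.5 -12.8 0 0 0 0; 0.1 -38.7 -12.5 0 0 0 0; 0.1 -43.9 -11.7 0 0 0 0; 0.1 -43.9 -11.7 0 0 0 0'; 
python3 ptr.py 10;python3 tab2.py 581.5 -207.7 532.2 -218.1 372 6 12
```

```text
time: 11.98
ee_pos: [0.5813, -0.2076, 0.0663]
ee_rot: [[-0.0, -1.0, -0.0], [-1.0, 0.0, -0.0], [0.0, 0.0, -1.0]]
contact_force: [-3.9, -2.2, 0.6]
width: 0.222
[(76, np.float64(-624.11)), (77, np.float64(-624.07)), (78, np.float64(-624.09)), (76, np.float64(-624.09))]
12.025 ((np.float64(391.93624055415614), np.float64(167.6059508816121)), 78, np.float64(-614.9940019400592)) moved 9.096812771043574
[378] -5.1 1.7; [384] -9.9 3.6; [390] -14.6 6.0; [396] -19.0 8.8; [402] -23.1 12.1; [408] -26.8 15.8; [414] -30.1 19.9; [420] -32.9 24.3; [426] -35.3 29.0; [432] -37.2 33.8; [438] -38.5 38.9; [444] -39.3 44.1;
```

```bash
python3 -m creep '0.1 -5.1 1.7 0 0 0 0; 0.1 -9.9 3.6 0 0 0 0; 0.1 -14.6 6 0 0 0 0; 0.1 -19 8.8 0 0 0 0; 0.1 -23.1 12.1 0 0 0 0; 0.1 -26.8 15.8 0 0 0 0; 0.1 -30.1 19.9 0 0 0 0; 0.1 -32.9 24.3 0 0 0 0; 0.1 -35.3 29 0 0 0 0; 0.1 -37.2 33.8 0 0 0 0; 0.1 -37.2 33.8 0 0 0 0'; 
python3 ptr.py 11;python3 tab2.py 547.7 -170.5 532.2 -218.3 432 6 12
```

```text
time: 13.4
ee_pos: [0.5492, -0.1709, 0.0667]
ee_rot: [[-0.0, -1.0, 0.003], [-1.0, 0.0, -0.001], [0.001, -0.003, -1.0]]
contact_force: [-0.4, -4.4, -4.3]
width: 0.221
[(76, np.float64(-624.11)), (77, np.float64(-624.07)), (78, np.float64(-624.09)), (76, np.float64(-624.09))]
13.45 ((np.float64(393.25731523378585), np.float64(171.4057315233786)), 76, np.float64(-608.5809436804269)) moved 15.509871030675868
[438] -1.1 5.1; [444] -1.9 10.3; [450] -2.2 15.5; [456] -1.9 20.7; [462] -1.1 25.9; [468] 0.2 31.0; [474] 2.1 35.8; [480] 4.5 40.5; [486] 7.3 44.9; [492] 10.6 49.0; [498] 14.3 52.7; [504] 18.4 56.0;
```

```bash
python3 -m creep '0.1 -0.8 5.1 0 0 0 0; 0.1 -1.5 10.3 0 0 0 0; 0.1 -1.8 15.5 0 0 0 0; 0.1 -1.5 20.7 0 0 0 0; 0.1 -0.7 25.9 0 0 0 0; 0.1 0.6 31 0 0 0 0; 0.1 2.5 35.8 0 0 0 0; 0.1 4.9 40.5 0 0 0 0; 0.1 7.7 44.9 0 0 0 0; 0.1 11 49 0 0 0 0; 0.1 11 49 0 0 0 0'; 
python3 ptr.py 12;python3 tab2.py 498.7 -181.5 532.4 -218.5 492 6 12
```

```text
time: 14.82
ee_pos: [0.4971, -0.1821, 0.0663]
ee_rot: [[-0.001, -1.0, -0.002], [-1.0, 0.001, 0.0], [-0.0, 0.002, -1.0]]
contact_force: [-1.1, 1.6, 3.4]
width: 0.22
[(76, np.float64(-624.11)), (77, np.float64(-624.07)), (78, np.float64(-624.09)), (76, np.float64(-624.09))]
14.875 ((np.float64(394.6502723486062), np.float64(175.67302146747838)), 79, np.float64(-601.4436308227088)) moved 22.64718388839401
[498] 3.5 3.5; [504] 7.6 6.8; [510] 12.0 9.6; [516] 16.7 12.0; [522] 21.5 13.9; [528] 26.6 15.2; [534] 31.8 16.0; [540] 37.0 16.3; [546] 42.2 16.0; [552] 47.4 15.2; [558] 52.5 13.9; [564] 57.3 12.0;
```

```bash
python3 -m creep '0.1 3.5 3.5 0 0 0 0; 0.1 7.6 6.8 0 0 0 0; 0.1 12 9.6 0 0 0 0; 0.1 16.7 12 0 0 0 0; 0.1 21.5 13.9 0 0 0 0; 0.1 26.6 15.2 0 0 0 0; 0.1 31.8 16 0 0 0 0; 0.1 37 16.3 0 0 0 0; 0.1 42.2 16 0 0 0 0; 0.1 47.4 15.2 0 0 0 0; 0.1 47.4 15.2 0 0 0 0'; 
python3 ptr.py 13;python3 tab2.py 483.5 -228.9 532.7 -218.3 552 6 12
```

```text
time: 16.25
ee_pos: [0.4836, -0.2306, 0.0664]
ee_rot: [[-0.002, -1.0, 0.001], [-1.0, 0.002, -0.001], [0.001, -0.001, -1.0]]
contact_force: [-2.5, -1.4, 2.6]
width: 0.222
[(76, np.float64(-624.11)), (77, np.float64(-624.07)), (78, np.float64(-624.09)), (76, np.float64(-624.09))]
16.3 ((np.float64(396.09025962711274), np.float64(179.6131730266597)), 76, np.float64(-594.8129629949948)) moved 29.27785171610799
[558] 4.9 -1.6; [564] 9.7 -3.5; [570] 14.4 -5.9; [576] 18.8 -8.7; [582] 22.9 -12.0; [588] 26.6 -15.7; [594] 29.9 -19.8; [600] 32.7 -24.2; [606] 35.1 -28.9; [612] 37.0 -33.7; [618] 38.3 -38.8; [624] 39.1 -44.0;
```

```bash
python3 - <<'E'
import cv2,numpy as np
a=cv2.imread('pics/top13.png')[120:320,340:560]
cv2.imwrite('pics/z13.png',cv2.convertScaleAbs(cv2.resize(a,(660,600),interpolation=cv2.INTER_CUBIC),alpha=1.8))
E
```

```text
(no output)
```

View pics/z13.png

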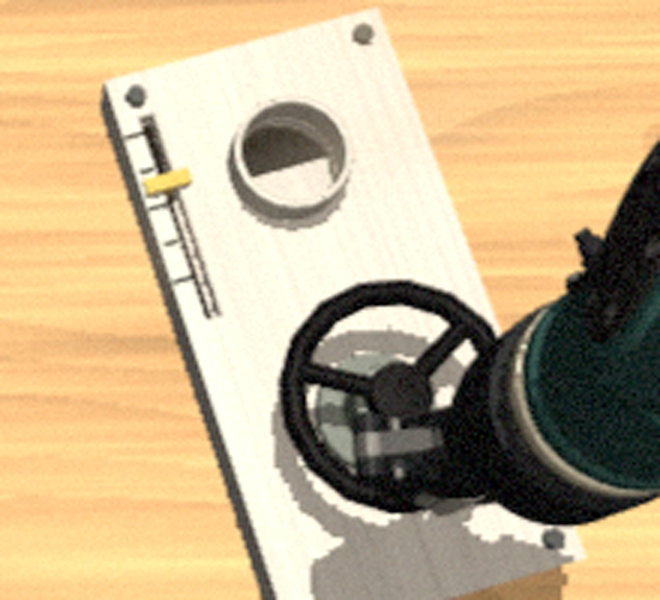

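```bash
python3 -m creep '0.1 4.9 -1.6 0 0 0 0; 0.1 9.7 -3.5 0 0 0 0; 0.1 14.4 -5.9 0 0 0 0; 0.1 18.8 -8.7 0 0 0 0; 0.1 22.9 -12 0 0 0 0; 0.1 26.6 -15.7 0 0 0 0; 0.1 29.9 -19.8 0 0 0 0; 0.1 32.7 -24.2 0 0 0 0; 0.1 35.1 -28.9 0 0 0 0; 0.1 37 -33.7 0 0 0 0; 0.1 37 -33.7 0 0 0 0; 0.1 37 -33.7 0 0 0 0'; 
python3 ptr.py 14;python3 tab2.py 517.2 -265.9 532.7 -218.3 612 6 8
```

```text
time: 17.8
ee_pos: [0.5186, -0.2662, 0.0665]
ee_rot: [[-0.0, -1.0, 0.003], [-1.0, 0.0, -0.001], [0.001, -0.003, -1.0]]
contact_force: [-0.0, -0.1, 0.6]
width: 0.225
[(76, np.float64(-624.11)), (77, np.float64(-624.07)), (78, np.float64(-624.09)), (76, np.float64(-624.09))]
17.85 ((np.float64(397.5098251307013), np.float64(183.6380025238868)), 75, np.float64(-588.0858809300138)) moved 36.004933781088994
[618] 1.3 -5.1; [624] 2.1 -10.3; [630] 2.4 -15.5; [636] 2.1 -20.7; [642] 1.3 -25.9; [648] -0.0 -31.0; [654] -1.9 -35.8; [660] -4.3 -40.5;
```

```bash
python3 -m creep '0.1 1.3 -5.1 0 0 0 0; 0.1 2.1 -10.3 0 0 0 0; 0.1 2.4 -15.5 0 0 0 0; 0.1 2.1 -20.7 0 0 0 0; 0.1 1.3 -25.9 0 0 0 0; 0.1 0 -31 0 0 0 0; 0.1 0 -31 0 0 0 0; 0.1 0 -31 0 0 0 0'; 
python3 ptr.py 15;python3 tab2.py 548.2 -265.9 532.7 -218.3 648 1 8
```

```text
time: 18.85
ee_pos: [0.549, -0.2653, 0.0664]
ee_rot: [[0.0, -1.0, 0.001], [-1.0, -0.0, 0.001], [-0.001, -0.001, -1.0]]
contact_force: [-1.3, 3.2, 1.7]
width: 0.223
[(76, np.float64(-624.11)), (77, np.float64(-624.07)), (78, np.float64(-624.09)), (76, np.float64(-624.09))]
18.9 ((np.float64(398.30596478620197), np.float64(185.98652533237512)), 77, np.float64(-584.1854529405907)) moved 39.90536177051206
[649] -0.3 -0.8; [650] -0.6 -1.6; [651] -0.9 -2.4; [652] -1.2 -3.2; [653] -1.6 -4.0; [654] -1.9 -4.8; [655] -2.3 -5.6; [656] -2.7 -6.4;
```

```bash
python3 -m creep '0.3 0 0 0 0 0 0; 0.4 0 0 0 0 0 0; 0.6 0 0 0 0 0 0; 0.6 0 0 0 0 0 0; 0.6 0 0 -15 0 0 0; 0.6 0 0 -40 0 0 0; 0.6 0 0 -70 0 0 0; 0.6 0 0 -100 0 0 0; 0.6 0 0 -120 0 0 0; 0.6 0 0 -120 0 0 0'; 
python3 ptr.py 16; python3 - <<'E'
from h import *
import cv2
im=cams.camera('side')[:,:,::-1];cv2.imwrite('pics/side16.png',im)
E
```

```text
time: 20.15
ee_pos: [0.5497, -0.2668, 0.1891]
ee_rot: [[-0.001, -1.0, 0.005], [-1.0, 0.001, -0.002], [0.002, -0.005, -1.0]]
contact_force: [-0.3, -0.7, -1.1]
width: 0.605
[(76, np.float64(-624.11)), (77, np.float64(-624.07)), (78, np.float64(-624.09)), (76, np.float64(-624.09))]
20.2 ((np.float64(398.32905355832725), np.float64(185.9862435803375)), 77, np.float64(-584.1761418638141)) moved 39.91467284728867
```

View pics/side16.png

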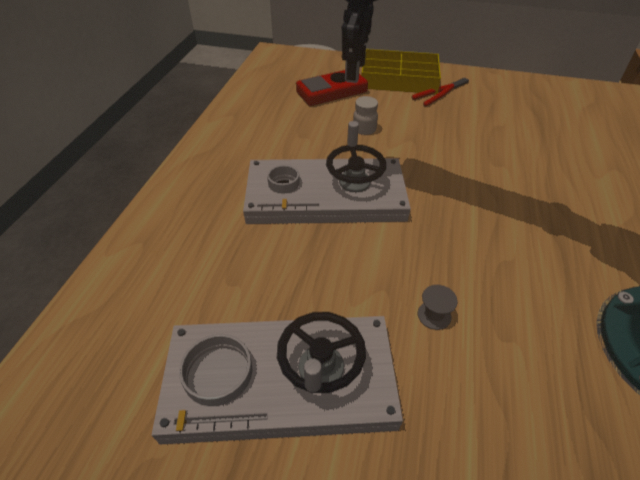

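View pics/top16.png

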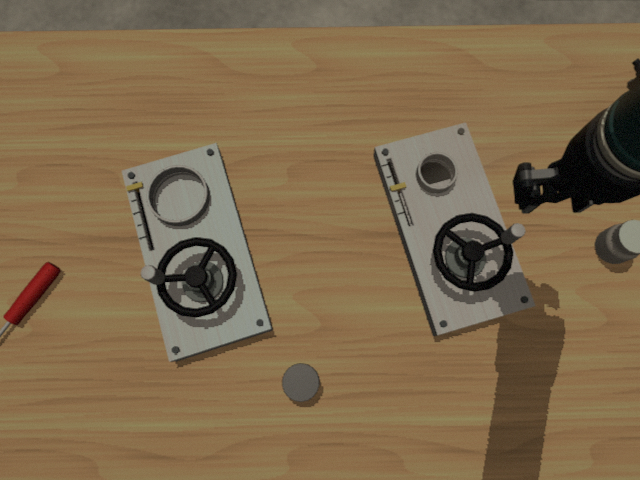

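The side view shows the small gate's pointer at (284,204), on the second scale tick, and the fingers clear of the handle at (352,133). The large gate's pointer is still at (181,420), as in the first picture.

```bash
python3 -c "
from station import arm
s=arm.get_state();print(s['time'],s['contact_force']);print(arm.close_job())"
```

```text
20.25 [-0.6522956  -0.16978355 -0.67487025]
the job is handed in; nothing more can be done
None
```

I turned the small gate's handwheel anticlockwise by its handle through about 168° of play. I then gave it one full turn, let go, lifted clear and handed the job in at 20.25 s.

- **Turn:** The top camera showed the pointer moving 39.9 mm in total, against a target of 40 mm. It read the same before and after I let go. The handle angle agrees, with the blade starting at about 289° and the handle left at about 649°.
- **Large gate:** Its pointer and handle look unmoved in the last pictures, judged by eye.
- **Forces:** The forces I read at the end of each move stayed below about 8 N in total. At the end the tool touched nothing.
- **One disagreement:** The fingertips sat about 35 mm higher than the reported tool position implied, so the first close went over the handle without touching it. I trusted the pictures and lowered the tool. The second close gripped at an opening of 0.22, which fits the 20 mm handle.

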